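Load the vial rack onto the tilted sampler cradle and clamp it

ROBOT

A 6-joint arm with a two-finger parallel gripper is mounted at the origin on the work surface. World frame = base frame: x ahead of the robot, y to its left, z up, the work surface at z = 0. Lengths are in m, angles in degrees, forces in N, time in s.
With the tool pointing down it reaches from about 0.375 to 0.9 m from the base axis. Payload 3.1 kg.
Tool frame: the origin (TCP) lies between the finger pads; the fingertips stand 22 mm ahead of it and the grasp point (between the pads) lies 3 mm ahead of it; y points along the fingers, x is the direction in which the jaws open and shut, and the axes are right-handed (so a half turn about y gives the same grasp; the last joint's range is limited). The gripper opens to 87 mm and grips with 3 to 60 N. Pads are 19 mm wide; open, the fingers measure 117 mm over their backs; the gripper's body (75 mm by 190 mm) begins 51 mm behind the grasp point.
Start: joints at [55.835, 30.224, 82.088, -0, 67.689, -10.227], TCP at [0.254, 0.571, 0.245] pointing down, gripper open.
Joint ranges: [-176.69, 176.69], [-43.24, 126.21], [12.49, 139.97], [-82, 262], [0, 151.66], [-163.58, 163.58]. Speed limits (degrees/s): [159.86, 159.86, 180, 180, 180, 180].

INTERFACE

Orientations are given as a 3x3 rotation matrix whose columns are the frame's x, y, z axes.
In Python, from rig import bot, imaging, workorder gives the robot as it stands. The module is installed in compiled form; this text tells all that it offers.
- The arm moves only by the tool drive_tool, never from a script. Its argument "commands" is a list of rows, each an object of numbers: "dx", "dy", "dz": the shift along the tool's x, y, z normalised to -1 to 1, where 1 is 4 cm; "wx", "wy", "wz": the turn, a rotation vector about the tool's x, y, z normalised to -1 to 1, where 1 is pi/2 rad; "grip": the finger opening in mm, from 0 to 87. In form: [{"dx": .., "dy": .., "dz": .., "wx": .., "wy": .., "wz": .., "grip": ..}, ...]. A call has 1 to 8 rows; each row shifts and turns the commanded pose from where the row before left it, along the tool's axes as they then stand; what a row does not reach is not made up. A row lasts 1/8 s, in which the tool goes at most 62.5 mm and 10.7 degrees, less where a joint would pass 70% of its speed; a pose out of reach is approached as far as the arm can. A call with a number of a shift or a turn outside -1 to 1 is refused whole. A call with a gripper value outside its range is refused whole. The fingers move at their own pace and stop on an object; the grip force is fixed at half the most. Time passes only in rows, so rows that do not move let the fingers close. It gives the time, the measured TCP pose, the force and the opening at its end, in the units of the state.
- bot.read_state(): the state, without advancing time (a new reading comes with each control period).
- imaging.capture(name): name is "side" or "top" or "wrist"; returns (picture, depth): 400x640x3 uint8, red, green, blue; 400x640 float32, m along the optical axis (not along the pixel's ray), 0 where there is no reading.
- imaging.get_calibration(name): a dict with "mtx" (3x3 intrinsics, pixels), "world_to_cam" (4x4, takes a point from world to camera coordinates). Camera axes: x right, y down, z forward; pixel columns grow to the right and rows downward; lengths in m; the calibration is good to about 2 mm. A picture is of the moment at which its call begins: read the wrist's pose just before it. get_calibration takes no time and is no camera call; for the wrist camera it gives the pose at the moment of the call.
- workorder.hand_in(): hands the job in, once; it reports no verdict.
The state is a dict: "time_s": time; "joint_positions": joint angles; "qvel": joint speeds; "tau": joint torques, N m; "position": TCP position; "tcp_rot": TCP orientation; "force": force on the tool from outside, world axes, zero at the start; "moment": the same for the moment, N m; "opening": opening from 0.0 (shut) to 1.0 (fully open).
Only numpy, scipy, OpenCV 4.12 (cv2) and the standard library are available. Lean on these libraries where they do the work, as an engineer would, in place of code of your own. Each camera call takes 0.05 s, during which the arm holds its last target. There are 200 camera calls.

TASK

Put the purple vial rack on the tilted loading cradle, flat on its sloping bed with a long side resting against the blue front lip, setting it down gently and never tipping it far. Then slide the red-topped clamp along the bed until the rack is held snugly between the clamp and the blue end cheek. Leave the grey rack and all the other things on the bench where they are.

Things in the scene. Friction and masses are not known exactly. Their poses are not given: they have to be found in the camera images.
- purple_rack: The rack to load (loose, 0.25 to 0.5 kg): a purple block 70 (its x) by 120 (its y) by 40 mm high, with two rows of blue-capped vials reaching 52 mm and a white carrying handle above. Origin: centre of the underside; z up. Stands on the bench; its two ends are equivalent.
- handle (a point): Middle of the purple rack's white handle, 80 mm above the rack's origin: a bar along the rack's y, 85 mm long, 12 mm thick (rack's x), from 65 to 95 mm above the underside, on two short posts at y = +/-36 mm. The rack balances about it.
- grey_rack: Bystander: a rack of the same shape and size in grey with black-capped vials, standing next to the purple one (either may be the nearer to the cradle). Leave it.
- bed: Fixed cradle's aluminium bed, sloping 20 degrees (0.35 rad), 85 to 110 mm above the bench, low edge towards the robot. x runs up the slope, y along the lip towards the end cheek, z square to the bed. Origin: on the top face, in the corner of the lip's and cheek's inner faces. Spans x 0 to 76 mm, y 0 to -217 mm. Grippy: the rack does not slide down by itself.
- lip (a point): Middle of the top edge of the blue front lip's inner face, 18 mm above the bed (bed x = 0, y = -100 mm). The lip is 8 mm thick, runs along the whole low edge and lies at bed x below 0.
- cheek (a point): Middle of the top edge of the blue fixed end cheek's inner face, 32 mm above the bed (bed x = 38 mm, y = 0). The cheek is 8 mm thick and lies at bed y above 0.
- rack_place (a point): Point on the bed's top face where the rack's origin ends up when loaded and clamped (bed x = 35, y = -60, z = 0 mm), with the rack's x along the bed's x, either way round.
- clamp (a joint): Travel of the sliding clamp along the bed's +y, in m: 0 = fully open, clamp face 180 mm from the cheek; 0.060 = snug on the 120 mm rack when that stands square against the cheek; stop at 0.068. Starts between 0 and 0.03. Slides with about 1.5 N of friction and stays where left; sliding the rack along with it takes about 5 N more.
- clamp_face (a point): Middle of the clamp's inner face (the one towards the cheek), 35 mm above the bed and 35 mm up the slope from the lip. The clamp is a black upright block 50 mm wide (along the bed's x), 14 mm thick (behind this face, towards the bed's -y), topped by a red cap that reaches 70 mm above the bed and overhangs the block by 2 mm all round.
- amber_bottle: Bystander: brown bottle, 68 mm across, 150 mm tall, standing beyond the racks.
- solvent_bottle: Bystander: clear bottle with a blue cap, 60 mm across, 130 mm tall, standing to the left of the cradle.
- tip_box: Bystander: purple pipette-tip box with a clear cover and no handle, 85 x 120 x 75 mm, standing beyond the racks. Not the rack.
- beaker: Bystander: glass beaker, 66 mm across, 85 mm tall, standing beyond the cradle.
- wrench: Bystander: steel wrench, 150 mm long, lying flat beyond the cradle.
- septa_jar: Bystander: small white jar with a green lid, 56 mm across, 60 mm tall, to the robot's left.

How it is judged (in metres and radians):
On the way:
1. the purple rack lies flat on the sloping bed between lip, cheek and clamp while the clamp is still open (x of purple_rack in the frame of bed between 0.031 and 0.055 m and y of purple_rack in the frame of bed between -0.125 and -0.055 m and z of purple_rack in the frame of bed between -0.004 and 0.005 m and angle between the z axis of purple_rack and the z axis of bed, either way round below 0.08 rad and value of joint clamp below 0.055 m), for 0.2 s.
At the end, for the whole second after the job is handed in: The purple rack lies still and flat on the bed (4 mm, 0.06 rad), square within 0.07 rad, a long side within 6 mm of the lip and an end within 6 mm of the cheek, and the clamp is slid to 0.056 m or more, holding it with at most 4 mm of play (x of purple_rack in the frame of bed between 0.031 and 0.041 m and y of purple_rack in the frame of bed between -0.066 and -0.056 m and z of purple_rack in the frame of bed between -0.004 and 0.004 m and angle between the z axis of purple_rack and the z axis of bed, either way round below 0.06 rad and angle between the x axis of purple_rack and the x axis of bed, either way round below 0.07 rad and value of joint clamp above 0.056 m and linear speed of purple_rack below 0.02 m/s); the robot touches nothing.
It fails at once if the purple rack is tipped more than 45 degrees from upright (angle between purple_rack's own z axis and vertical above 0.785 rad).
It fails at once if the purple rack is dropped: it moves faster than 0.6 m/s while the fingers do not touch it (a fall of about 20 mm) (linear speed of purple_rack above 0.6 m/s and contact force between the fingers and purple_rack below 0.05 N).
It fails at once if the grey rack or another bystander is moved by more than 30 mm (distance of any of grey_rack, amber_bottle, solvent_bottle, tip_box, beaker, wrench, septa_jar from where it was at the start of the episode above 0.03 m).
It also fails if it takes over 48 s, if anything falls off the work surface, if the arm or the gripper's body presses on something with over 40 N, if the wrist force passes 120 N, or if a joint passes its speed limit or range.

## Working session

There is one attempt and no reset: what is moved stays moved. The work goes in short steps, Python scripts to look and compute and a tool call to move; the robot and the scene stay as the last step left them, time stands still between calls to the robot, and variables do not carry over. Pictures are saved under pics/ and viewed, on a budget of 10 in all, crops included, one or two more only if the job needs it, and the job is handed in when it is done.

Besides the shell and the picture viewer there is one more tool, called as name(argument=value, ...) on one line, values as JSON. drive_tool: Moves the arm, as the interface text tells. Its arguments: {"type":"object","properties":{"commands":{"type":"array"}},"required":["commands"]}

```bash
mkdir -p pics; cat > h.py <<'E'
import numpy as np,cv2
from rig import bot,imaging,workorder
np.set_printoptions(precision=4,suppress=True)
def snap(name,fn):
    cal=imaging.get_calibration(name); p,d=imaging.capture(name)
    np.savez('pics/'+fn+'.npz',p=p,d=d,m=cal['mtx'],T=cal['world_to_cam']); cv2.imwrite('pics/'+fn+'.png',p[:,:,::-1]); return p,d
def cloud(fn):
    z=np.load('pics/'+fn+'.npz'); d=z['d']; v,u=np.mgrid[:400,:640]; m=z['m']
    P=np.stack([(u-m[0,2])/m[0,0]*d,(v-m[1,2])/m[1,1]*d,d],-1); T=np.linalg.inv(z['T'])
    return z['p'],np.where(d[...,None]>0,P@T[:3,:3].T+T[:3,3],np.nan)
E
python3 - <<'E'
from h import *
snap('top','t0');snap('side','s0')
s=bot.read_state();print(s['position'],s['tcp_rot'],s['opening'],s['time_s'])
E
```

```text
[0.2532 0.5707 0.2437] [[ 0.4057 -0.0011 -0.914 ]
 [ 0.914  -0.0017  0.4057]
 [-0.002  -1.      0.0003]] 0.9980970588604502 0.1
```

View pics/t0.png

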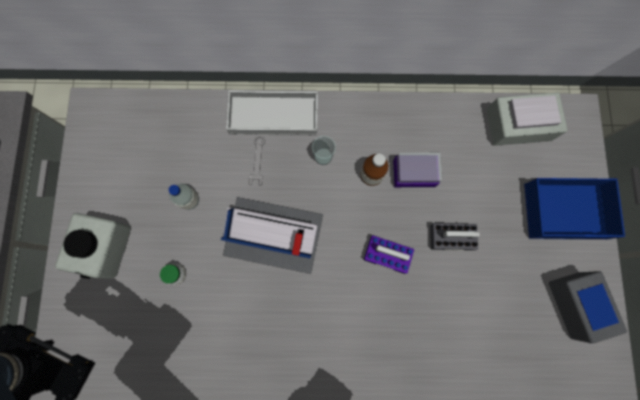

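View pics/s0.png

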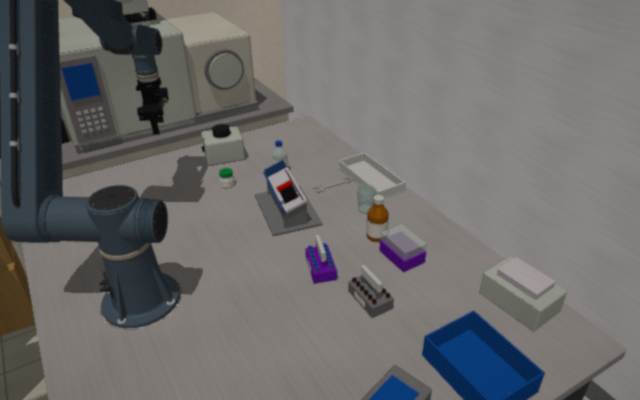

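The top view shows the purple rack at about (388,253), its handle at (390,252), the grey rack at (456,236), the cradle at (270,232) with the cheek at its left end, and the red cap at (298,242). The side view agrees.

```bash
python3 - <<'E'
from h import *
p,W=cloud('t0'); z=np.load('pics/t0.npz');T=np.linalg.inv(z['T']);print('cam',T[:3,3],z['m'][0,0])
def rect(m,n):
    q=W[m][:,:2].astype(np.float32); r=cv2.minAreaRect(q); print(n,len(q),'c',np.array(r[0]),'sz',np.array(r[1]),'ang',r[2],'med z',np.median(W[m][:,2]));
    c,vec=cv2.PCACompute(q,None); print('   mean',c,'axis',vec[0],np.degrees(np.arctan2(vec[0,1],vec[0,0])))
v,u=np.mgrid[:400,:640]
pi=p.astype(int)
box=lambda a,b,c,d:(u>=a)&(u<b)&(v>=c)&(v<d)
R=box(355,425,228,280)
rect(R&(W[...,2]>.028)&(W[...,2]<.06),'rack body')
rect(R&(W[...,2]>.08),'handle')
G=box(425,485,215,260)
rect(G&(W[...,2]>.08),'ghandle')
C=box(215,325,195,275)
red=C&(pi[...,0]>120)&(pi[...,1]<60); rect(red,'red')
blue=C&(pi[...,2]>70)&(pi[...,0]<60)&(pi[...,2]>pi[...,1]+25)&(W[...,2]>.06); rect(blue,'blue')
bed=C&(pi.min(-1)>130)&(W[...,2]>.06)&(W[...,2]<.14); rect(bed,'bed')
q=W[bed]; c=q.mean(0); U,S,V=np.linalg.svd(q-c); print('bed n',V,c,np.degrees(np.arccos(abs(V[2,2]))))
for r in ((200,240,160,210,'solv'),):
    rect(box(*r[:2],*r[2:4])&(W[...,2]>.03),r[4])
rect(box(155,205,180,212)&(W[...,2]>.03),'solvent')
rect(box(390,445,150,190)&(W[...,2]>.03),'tip')
rect(box(358,389,150,190)&(W[...,2]>.03),'amber')
rect(box(305,340,135,170)&(W[...,2]>.03),'beaker')
im=cv2.resize(p[190:285,205:430,::-1],None,fx=3.5,fy=3.5,interpolation=cv2.INTER_CUBIC);cv2.imwrite('pics/c1.png',im)
E
```

```text
cam [0.4082 0.0423 1.1262] 401.3221744117415
rack body 969 c [ 0.488  -0.1515] sz [0.1206 0.0699] ang 72.34139251708984 med z 0.0412155776540688
   mean [[ 0.4867 -0.1484]] axis [0.3156 0.9489] 71.60571
handle 181 c [ 0.4884 -0.1514] sz [0.085  0.0124] ang 72.3553237915039 med z 0.0951395968377089
   mean [[ 0.4881 -0.1503]] axis [0.307  0.9517] 72.123405
ghandle 175 c [ 0.5392 -0.3318] sz [0.0858 0.0123] ang 88.81478881835938 med z 0.09522043810937997
   mean [[ 0.5385 -0.3306]] axis [0.0029 1.    ] 89.83659
red 119 c [0.5008 0.0907] sz [0.0145 0.0461] ang 78.44841766357422 med z 0.1629693777064133
   mean [[0.5011 0.0905]] axis [ 0.9788 -0.2049] -11.825137
blue 293 c [0.5161 0.1681] sz [0.2268 0.0697] ang 72.16358947753906 med z 0.10073185453256728
   mean [[0.5107 0.2026]] axis [0.3093 0.951 ] 71.984886
bed 1891 c [0.5422 0.1665] sz [0.2344 0.0723] ang 79.67694091796875 med z 0.09696983188677422
   mean [[0.5405 0.1656]] axis [0.1691 0.9856] 80.26535
bed n [[-0.1687 -0.9856  0.0087]
 [-0.926   0.1555 -0.344 ]
 [ 0.3377 -0.0661 -0.9389]] [0.5405 0.1656 0.097 ] 20.126391440628637
solv 20 c [0.594  0.2622] sz [0.0275 0.0077] ang 79.36251068115234 med z 0.11005906045811176
   mean [[0.5949 0.2635]] axis [0.0879 0.9961] 84.95977
solvent 538 c [0.6359 0.4066] sz [0.0503 0.0594] ang 62.67704391479492 med z 0.08920881663614832
   mean [[0.632  0.4011]] axis [ 0.8458 -0.5335] -32.24173
tip 1489 c [ 0.7233 -0.2324] sz [0.0831 0.1188] ang 0.9774315357208252 med z 0.07483174805521275
   mean [[ 0.7187 -0.2288]] axis [0.0265 0.9996] 88.482864
amber 635 c [ 0.7161 -0.1096] sz [0.0669 0.062 ] ang 62.24018478393555 med z 0.10515239112385033
   mean [[ 0.7076 -0.1052]] axis [0.4534 0.8913] 63.03599
beaker 342 c [0.7727 0.0306] sz [0.0653 0.0628] ang 1.0342020988464355 med z 0.06642695722435288
   mean [[0.7783 0.0293]] axis [ 0.9997 -0.0226] -1.2941506
```

View pics/c1.png

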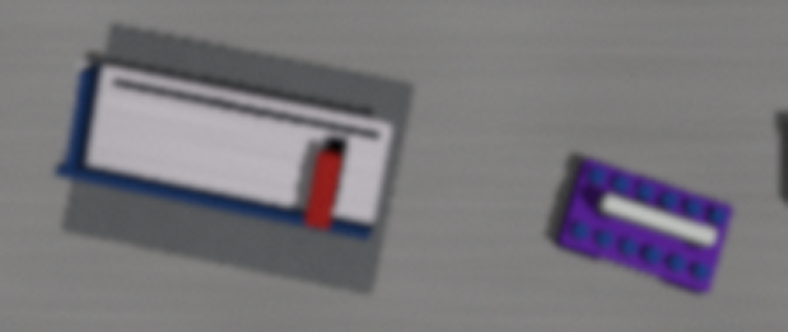

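```bash
cat >> h.py <<'E'
from scipy.spatial.transform import Rotation as Ro
def delta(pos,Rt):
    s=bot.read_state(); R=np.array(s['tcp_rot'])
    w=Ro.from_matrix(R.T@Rt).as_rotvec()/(np.pi/2)
    print('t',s['time_s'],'pos',s['position'],'F',s['force'],'open',s['opening'])
    print('turn units',w,'shift units now',R.T@(pos-s['position'])/.04,'shift after turn',Rt.T@(pos-s['position'])/.04)
def down(a,tilt=0): # jaw dir at world yaw a deg, tilted up by tilt
    a,t=np.radians([a,tilt]); x=np.array([np.cos(a)*np.cos(t),np.sin(a)*np.cos(t),np.sin(t)]); zz=np.array([-np.sin(a),np.cos(a),0]); y=-np.cross(x,zz)
    return np.stack([x,y,np.cross(x,y)],1)
E
python3 - <<'E'
from h import *
p,W=cloud('t0');pi=p.astype(int);v,u=np.mgrid[:400,:640]
C=(u>=215)&(u<325)&(v>=195)&(v<275)
a=80.0;ar=np.radians(a);t=np.radians(20)
c=np.array([0.5405,0.1656,0.097]);
Y=np.array([np.cos(ar),np.sin(ar),0]);X=np.array([np.sin(ar)*np.cos(t),-np.cos(ar)*np.cos(t),np.sin(t)]);Z=np.cross(X,Y)
B=(W-c)@np.stack([X,Y,Z],1)
blue=C&(pi[...,2]>70)&(pi[...,0]<60)&(pi[...,2]>pi[...,1]+25)&(W[...,2]>.06)
lip=blue&(abs(B[...,2]-.018)<.004); ch=blue&(abs(B[...,2]-.032)<.004); bed=C&(pi.min(-1)>130)&(abs(B[...,2])<.005)
for n,m in(('lip',lip),('ch',ch),('bed',bed)):
    q=B[m]; print(n,len(q)); print(np.percentile(q,[0,2,10,50,90,98,100],axis=0))
q=B[lip];print('lip slope',np.polyfit(q[:,1],q[:,0],1))
k=ch;q=B[ch];print('ch slope',np.polyfit(q[:,0],q[:,1],1))
red=C&(pi[...,0]>120)&(pi[...,1]<60)&(B[...,2]>.055);q=B[red];print('red',np.percentile(q,[0,5,50,95,100],axis=0))
delta(np.array([.4882,-.1512,.2]),down(-17.8))
E
```

```text
lip 199
[[-0.0447 -0.1132  0.014 ]
 [-0.0439 -0.1098  0.0148]
 [-0.043  -0.0945  0.0155]
 [-0.0401  0.0064  0.0179]
 [-0.0374  0.0837  0.0206]
 [-0.0365  0.1016  0.0212]
 [-0.0358  0.1152  0.0218]]
ch 65
[[-0.0355  0.1014  0.0282]
 [-0.0349  0.1015  0.0286]
 [-0.0301  0.102   0.0297]
 [-0.0037  0.1042  0.0312]
 [ 0.0293  0.1067  0.033 ]
 [ 0.0374  0.1086  0.0337]
 [ 0.0385  0.1091  0.0354]]
bed 1869
[[-0.0373 -0.1162 -0.0049]
 [-0.0349 -0.1123 -0.0037]
 [-0.029  -0.0979 -0.0024]
 [-0.0003  0.004  -0.    ]
 [ 0.0323  0.0813  0.0023]
 [ 0.0375  0.096   0.0039]
 [ 0.04    0.1182  0.005 ]]
lip slope [ 0.0124 -0.0401]
ch slope [-0.0242  0.1043]
red [[-0.0274 -0.0882  0.0658]
 [-0.0237 -0.0872  0.0679]
 [-0.0018 -0.0809  0.0706]
 [ 0.0194 -0.0744  0.0732]
 [ 0.0217 -0.0737  0.0751]]
t 0.1 pos [0.2532 0.5707 0.2437] F [-0.1523 -0.3138 -0.0184] open 0.9980970588604502
turn units [ 0.0008  0.9318 -0.0012] shift units now [-14.1105   1.1152 -12.6923] shift after turn [ 11.1108   1.0915 -15.3883]
```

drive_tool(commands=[{"dx": -0.9,"dz": -0.8},{"dx": -0.9,"dz": -0.8},{"dx": -0.9,"dz": -0.8},{"dx": -0.9,"dz": -0.8},{"dx": -0.9,"dz": -0.8},{"dx": -0.9,"dz": -0.8},{"dx": -0.9,"dz": -0.8},{"dx": -0.9,"dz": -0.8}])

```text
schema error: expected keys dx, dy, dz, wx, wy, wz, grip
```

drive_tool(commands=[{"wy": 0.1165},{"wy": 0.1165},{"wy": 0.1165},{"wy": 0.1165},{"wy": 0.1165},{"wy": 0.1165},{"wy": 0.1165},{"wy": 0.1165}])

```text
schema error: expected keys dx, dy, dz, wx, wy, wz, grip
```

```bash
python3 - <<'E'
from h import *
delta(np.array([.4882,-.1512,.2]),down(-17.8))
snap('wrist','w0')
E
```

```text
t 0.1 pos [0.2532 0.5707 0.2437] F [-0.1523 -0.3138 -0.0184] open 0.9980970588604502
turn units [ 0.0008  0.9318 -0.0012] shift units now [-14.1105   1.1152 -12.6923] shift after turn [ 11.1108   1.0915 -15.3883]
```

View pics/w0.png

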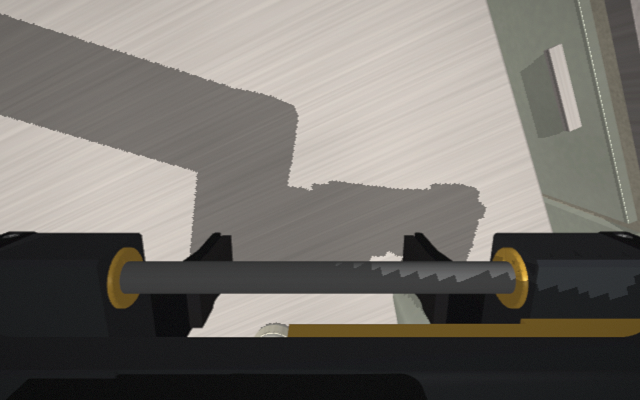

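All keys are required, so nothing has moved yet. This wrist view shows only bare bench, with the fingers at columns ~215 and ~415.

drive_tool(commands=[{"dx": -0.9,"dy": 0,"dz": -0.8,"wx": 0,"wy": 0,"wz": 0,"grip": 87},{"dx": -0.9,"dy": 0,"dz": -0.8,"wx": 0,"wy": 0,"wz": 0,"grip": 87},{"dx": -0.9,"dy": 0,"dz": -0.8,"wx": 0,"wy": 0,"wz": 0,"grip": 87},{"dx": -0.9,"dy": 0,"dz": -0.8,"wx": 0,"wy": 0,"wz": 0,"grip": 87},{"dx": -0.9,"dy": 0,"dz": -0.8,"wx": 0,"wy": 0,"wz": 0,"grip": 87},{"dx": -0.9,"dy": 0,"dz": -0.8,"wx": 0,"wy": 0,"wz": 0,"grip": 87},{"dx": -0.9,"dy": 0,"dz": -0.8,"wx": 0,"wy": 0,"wz": 0,"grip": 87},{"dx": -0.9,"dy": 0,"dz": -0.8,"wx": 0,"wy": 0,"wz": 0,"grip": 87}])

```text
time_s: 1.15
position: [0.3709, 0.2027, 0.2446]
tcp_rot: [[0.406, 0.0, -0.914], [0.914, 0.0, 0.406], [0.0, -1.0, -0.0]]
force: [1.0, 0.0, 0.2]
opening: 0.996
```

drive_tool(commands=[{"dx": 0,"dy": 0,"dz": 0,"wx": 0,"wy": 0.1165,"wz": 0,"grip": 87},{"dx": 0,"dy": 0,"dz": 0,"wx": 0,"wy": 0.1165,"wz": 0,"grip": 87},{"dx": 0,"dy": 0,"dz": 0,"wx": 0,"wy": 0.1165,"wz": 0,"grip": 87},{"dx": 0,"dy": 0,"dz": 0,"wx": 0,"wy": 0.1165,"wz": 0,"grip": 87},{"dx": 0,"dy": 0,"dz": 0,"wx": 0,"wy": 0.1165,"wz": 0,"grip": 87},{"dx": 0,"dy": 0,"dz": 0,"wx": 0,"wy": 0.1165,"wz": 0,"grip": 87},{"dx": 0,"dy": 0,"dz": 0,"wx": 0,"wy": 0.1165,"wz": 0,"grip": 87},{"dx": 0,"dy": 0,"dz": 0,"wx": 0,"wy": 0.1165,"wz": 0,"grip": 87}])

```text
time_s: 2.15
position: [0.3705, 0.2041, 0.2444]
tcp_rot: [[0.95, -0.0, 0.312], [-0.312, -0.0, 0.95], [-0.0, -1.0, -0.0]]
force: [0.8, 0.7, 0.7]
opening: 1.0
```

```bash
python3 - <<'E'
from h import *
delta(np.array([.4882,-.1512,.2]),down(-17.8))
snap('wrist','w1')
E
```

```text
t 2.15 pos [0.3705 0.2041 0.2444] F [0.8193 0.6844 0.7241] open 0.9999441880902805
turn units [ 0.0001 -0.0041 -0.0002] shift units now [ 5.5656  1.1104 -7.5217] shift after turn [ 5.5172  1.1107 -7.5572]
```

View pics/w1.png

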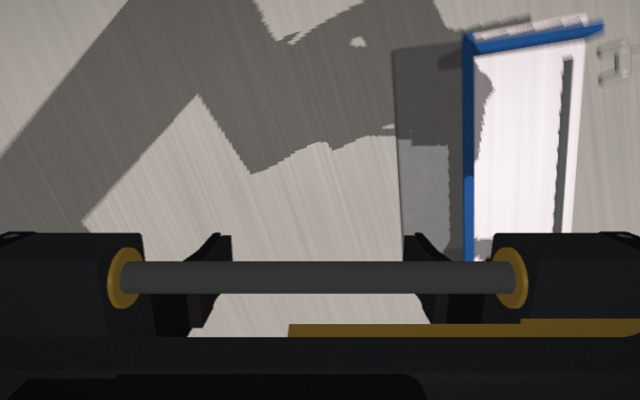

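The wrist view shows the lip (column ~468), the cheek (row ~35) and the empty bed well. I'll refine the bed frame from it and move on.

```bash
python3 - <<'E'
from h import *
p,W=cloud('w1');pi=p.astype(int);v,u=np.mgrid[:400,:640]
C=(u>440)&(u<615)&(v<255)
a=79.7;ar=np.radians(a);t=np.radians(20)
Y=np.array([np.cos(ar),np.sin(ar),0]);X=np.array([np.sin(ar)*np.cos(t),-np.cos(ar)*np.cos(t),np.sin(t)]);Z=np.cross(X,Y)
c=np.array([0.5405,0.1656,0.097]);B=(W-c)@np.stack([X,Y,Z],1)
bed=C&(pi.min(-1)>190)&(abs(B[...,2])<.008)&(B[...,1]<.095)
q=W[bed];cc=q.mean(0);V=np.linalg.svd((q-cc)[::7],full_matrices=False)[2];n=V[2]*np.sign(V[2,2]);print('n',n,'tilt',np.degrees(np.arccos(n[2])),'az',np.degrees(np.arctan2(n[1],n[0])),'bed z off',(cc-c)@Z)
blue=C&(pi[...,2]>90)&(pi[...,0]<60)
q=B[blue&(B[...,0]<-.03)];print('lip',len(q));print(np.percentile(q,[1,10,50,90,99],axis=0))
top=blue&(abs(B[...,2]-.018)<.002)&(B[...,0]<-.03)&(B[...,1]<.09); 
# inner edge per row
rows=[(B[r][top[r]][:,0].max(),B[r][top[r]][:,1].mean()) for r in range(60,250) if top[r].sum()>3]; rows=np.array(rows)
if len(rows)>5: f=np.polyfit(rows[:,1],rows[:,0],1); print('lip inner edge',f,np.median(rows[:,0]),rows[:,1].min(),rows[:,1].max())
ct=blue&(abs(B[...,2]-.032)<.003)&(B[...,1]>.09)
cols=np.array([(B[:,k][ct[:,k]][:,1].min(),B[:,k][ct[:,k]][:,0].mean()) for k in range(440,615) if ct[:,k].sum()>2])
print('cheek',ct.sum(),np.percentile(B[ct],[2,50,98],axis=0)); 
if len(cols)>5: print(np.polyfit(cols[:,1],cols[:,0],1),np.median(cols[:,0]))
E
```

```text
n [-0.3355  0.065   0.9398] tilt 19.980421123760394 az 169.03971730017233 bed z off -0.0007596451350486957
lip 857
[[-0.0471 -0.0972 -0.0722]
 [-0.0466 -0.0594  0.0147]
 [-0.0433 -0.0232  0.0175]
 [-0.0367  0.1045  0.0195]
 [-0.0303  0.1161  0.0319]]
lip inner edge [ 0.0125 -0.0405] -0.04078011357848815 -0.061274001764925964 0.006412918899566464
cheek 886 [[-0.0348  0.1011  0.0292]
 [ 0.0008  0.1034  0.0309]
 [ 0.0367  0.1063  0.0326]]
[-0.0148  0.1015] 0.10141783294117472
```

drive_tool(commands=[{"dx": 0.69,"dy": 0,"dz": -0.94,"wx": 0,"wy": 0,"wz": 0,"grip": 87},{"dx": 0.69,"dy": 0,"dz": -0.94,"wx": 0,"wy": 0,"wz": 0,"grip": 87},{"dx": 0.69,"dy": 0,"dz": -0.94,"wx": 0,"wy": 0,"wz": 0,"grip": 87},{"dx": 0.69,"dy": 0,"dz": -0.94,"wx": 0,"wy": 0,"wz": 0,"grip": 87},{"dx": 0.69,"dy": 0,"dz": -0.94,"wx": 0,"wy": 0,"wz": 0,"grip": 87},{"dx": 0.69,"dy": 0,"dz": -0.94,"wx": 0,"wy": 0,"wz": 0,"grip": 87},{"dx": 0.69,"dy": 0,"dz": -0.94,"wx": 0,"wy": 0,"wz": 0,"grip": 87},{"dx": 0.69,"dy": 0,"dz": -0.94,"wx": 0,"wy": -0.004,"wz": 0,"grip": 87}])

```text
time_s: 3.2
position: [0.489, -0.1513, 0.2444]
tcp_rot: [[0.955, -0.0, 0.298], [-0.298, 0.0, 0.955], [-0.0, -1.0, 0.0]]
force: [0.0, 0.2, 0.4]
opening: 1.0
```

```bash
python3 - <<'E'
from h import *
delta(np.array([.4882,-.1512,.083]),down(-17.8))
E
```

```text
t 3.2 pos [ 0.489  -0.1513  0.2444] F [0.0016 0.165  0.4233] open 1.0001305175691442
turn units [-0.0001  0.0054 -0.0001] shift units now [-0.02    4.0358 -0.0048] shift after turn [-0.0209  4.0358 -0.0041]
```

```bash
python3 - <<'E'
from h import *
a=79.05;ar=np.radians(a);t=np.radians(20)
Y=np.array([np.cos(ar),np.sin(ar),0]);X=np.array([np.sin(ar)*np.cos(t),-np.cos(ar)*np.cos(t),np.sin(t)]);Z=np.cross(X,Y)
c=np.array([0.5405,0.1656,0.0966]);v,u=np.mgrid[:400,:640]
for fn,C,th in(('t0',(u>=215)&(u<325)&(v>=195)&(v<275),(70,130)),('w1',(u>440)&(u<615)&(v<255),(90,190))):
    p,W=cloud(fn);pi=p.astype(int);B=(W-c)@np.stack([X,Y,Z],1)
    blue=C&(pi[...,2]>th[0])&(pi[...,0]<60)&(pi[...,2]>pi[...,1]+25); bed=C&(pi.min(-1)>th[1])&(abs(B[...,2])<.005)
    P=[1,5,25,50,75,95,99]
    print(fn,'lip x',np.percentile(B[blue&(abs(B[...,2]-.018)<.003)&(B[...,1]<.09)][:,0],P))
    print('cheek y',np.percentile(B[blue&(abs(B[...,2]-.031)<.004)&(B[...,1]>.08)][:,1],P))
    print('bed x',np.percentile(B[bed][:,0],P),'y',np.percentile(B[bed][:,1],P))
    red=C&(pi[...,0]>120)&(pi[...,1]<60)
    if red.sum(): print('red',np.percentile(B[red],[1,5,50,95,99],axis=0).T)
E
```

```text
t0 lip x [-0.0434 -0.0432 -0.0416 -0.04   -0.0383 -0.0372 -0.0368]
cheek y [0.1013 0.1016 0.1025 0.1039 0.1055 0.1072 0.1081]
bed x [-0.0355 -0.0324 -0.0182 -0.0005  0.0169  0.0361  0.0383] y [-0.114  -0.1073 -0.0442  0.004   0.0523  0.0906  0.0979]
red [[-0.0256 -0.0223 -0.0004  0.0207  0.0228]
 [-0.0882 -0.0876 -0.0813 -0.0748 -0.0744]
 [ 0.0669  0.0678  0.0705  0.0731  0.0747]]
w1 lip x [-0.0463 -0.0461 -0.0447 -0.0431 -0.0415 -0.0402 -0.04  ]
cheek y [0.101  0.1012 0.102  0.1032 0.1044 0.1055 0.1061]
bed x [-0.0354 -0.0303 -0.0156  0.0009  0.0164  0.0348  0.037 ] y [-0.052  -0.0449 -0.0115  0.027   0.0646  0.0933  0.0977]
```

drive_tool(commands=[{"dx": 0,"dy": 0.8,"dz": 0,"wx": 0,"wy": 0.005,"wz": 0,"grip": 87},{"dx": 0,"dy": 0.8,"dz": 0,"wx": 0,"wy": 0,"wz": 0,"grip": 87},{"dx": 0,"dy": 0.7,"dz": 0,"wx": 0,"wy": 0,"wz": 0,"grip": 70},{"dx": 0,"dy": 0.5,"dz": 0,"wx": 0,"wy": 0,"wz": 0,"grip": 60},{"dx": -0.02,"dy": 0.5,"dz": 0,"wx": 0,"wy": 0,"wz": 0,"grip": 50},{"dx": 0,"dy": 0.4,"dz": 0,"wx": 0,"wy": 0,"wz": 0,"grip": 50},{"dx": 0,"dy": 0.3,"dz": 0,"wx": 0,"wy": 0,"wz": 0,"grip": 50},{"dx": 0,"dy": 0,"dz": 0,"wx": 0,"wy": 0,"wz": 0,"grip": 50}])

```text
time_s: 4.2
position: [0.4876, -0.1493, 0.0838]
tcp_rot: [[0.952, -0.002, 0.307], [-0.307, 0.001, 0.952], [-0.002, -1.0, 0.0]]
force: [-0.2, -0.3, -0.6]
opening: 0.58
```

drive_tool(commands=[{"dx": 0,"dy": 0,"dz": 0,"wx": 0,"wy": 0,"wz": 0,"grip": 20},{"dx": 0,"dy": 0,"dz": 0,"wx": 0,"wy": 0,"wz": 0,"grip": 8},{"dx": 0,"dy": 0,"dz": 0,"wx": 0,"wy": 0,"wz": 0,"grip": 0},{"dx": 0,"dy": 0,"dz": 0,"wx": 0,"wy": 0,"wz": 0,"grip": 0},{"dx": 0,"dy": 0,"dz": 0,"wx": 0,"wy": 0,"wz": 0,"grip": 0},{"dx": 0,"dy": -0.2,"dz": 0,"wx": 0,"wy": 0,"wz": 0,"grip": 0},{"dx": 0,"dy": -0.3,"dz": 0,"wx": 0,"wy": 0,"wz": 0,"grip": 0},{"dx": 0,"dy": 0,"dz": 0,"wx": 0,"wy": 0,"wz": 0,"grip": 0}])

```text
time_s: 5.2
position: [0.4887, -0.1499, 0.1057]
tcp_rot: [[0.952, 0.002, 0.307], [-0.307, -0.001, 0.952], [0.002, -1.0, -0.0]]
force: [-0.9, -1.0, -3.6]
opening: 0.138
```

drive_tool(commands=[{"dx": 0,"dy": -0.6,"dz": 0,"wx": 0,"wy": 0,"wz": 0,"grip": 0},{"dx": 0,"dy": -0.8,"dz": 0,"wx": 0,"wy": 0,"wz": 0,"grip": 0},{"dx": 0,"dy": -0.8,"dz": 0,"wx": 0,"wy": 0,"wz": 0,"grip": 0},{"dx": 0,"dy": -0.8,"dz": 0,"wx": 0,"wy": 0,"wz": 0,"grip": 0},{"dx": 0,"dy": -0.8,"dz": 0,"wx": 0,"wy": 0,"wz": 0,"grip": 0},{"dx": 0,"dy": -0.6,"dz": 0,"wx": 0,"wy": 0,"wz": 0,"grip": 0},{"dx": 0,"dy": -0.2,"dz": 0,"wx": 0,"wy": 0,"wz": 0,"grip": 0},{"dx": 0,"dy": 0,"dz": 0,"wx": 0,"wy": 0,"wz": 0,"grip": 0}])

```text
time_s: 6.2
position: [0.4878, -0.1494, 0.2884]
tcp_rot: [[0.952, -0.0, 0.307], [-0.307, 0.0, 0.952], [-0.0, -1.0, 0.0]]
force: [0.2, 0.5, -3.3]
opening: 0.133
```

```bash
cat >> h.py <<'E'
_a=np.radians(79.05);_t=np.radians(20)
BY=np.array([np.cos(_a),np.sin(_a),0]);BX=np.array([np.sin(_a)*np.cos(_t),-np.cos(_a)*np.cos(_t),np.sin(_t)]);BZ=np.cross(BX,BY)
BR=np.stack([BX,BY,BZ],1); BO=np.array([0.5405,0.1656,0.0964])-.038*BX+.101*BY
TR=down(-10.95,20)
def bp(*x): return BO+BR@np.array(x)
def inbed(): print('bed tcp',(np.array(bot.read_state()['position'])-BO)@BR)
E
python3 - <<'E'
from h import *
print(BR.T@TR)
delta(bp(.040,-.067,.083+.085),TR)
E
```

```text
[[ 1.  0. -0.]
 [ 0.  0.  1.]
 [-0. -1.  0.]]
t 6.2 pos [ 0.4878 -0.1494  0.2884] F [ 0.1922  0.4817 -3.3356] open 0.13297076874326536
turn units [ 0.0135 -0.0765 -0.2221] shift units now [-2.6489  0.8361  8.5739] shift after turn [-1.7808  0.2411  8.8317]
```

drive_tool(commands=[{"dx": -0.25,"dy": 0,"dz": 0.6,"wx": 0,"wy": 0,"wz": 0,"grip": 0},{"dx": -0.3,"dy": 0,"dz": 0.9,"wx": 0,"wy": 0,"wz": 0,"grip": 0},{"dx": -0.3,"dy": 0,"dz": 0.9,"wx": 0,"wy": 0,"wz": 0,"grip": 0},{"dx": -0.3,"dy": 0,"dz": 0.9,"wx": 0,"wy": 0,"wz": 0,"grip": 0},{"dx": -0.3,"dy": 0,"dz": 0.9,"wx": 0,"wy": 0,"wz": 0,"grip": 0},{"dx": -0.3,"dy": 0,"dz": 0.9,"wx": 0,"wy": 0,"wz": 0,"grip": 0},{"dx": -0.3,"dy": 0,"dz": 0.9,"wx": 0,"wy": 0,"wz": 0,"grip": 0},{"dx": -0.3,"dy": 0,"dz": 0.9,"wx": 0,"wy": 0,"wz": 0,"grip": 0}])

```text
time_s: 7.2
position: [0.4824, 0.1431, 0.2868]
tcp_rot: [[0.952, -0.003, 0.308], [-0.308, -0.0, 0.952], [-0.003, -1.0, -0.001]]
force: [0.2, 0.2, -2.5]
opening: 0.136
```

drive_tool(commands=[{"dx": -0.15,"dy": 0,"dz": 0.8,"wx": 0,"wy": 0,"wz": 0,"grip": 0},{"dx": -0.15,"dy": 0,"dz": 0.6,"wx": 0,"wy": 0,"wz": 0,"grip": 0},{"dx": 0,"dy": 0,"dz": 0.2,"wx": 0.003,"wy": -0.019,"wz": -0.0555,"grip": 0},{"dx": 0,"dy": 0,"dz": 0,"wx": 0.003,"wy": -0.019,"wz": -0.0555,"grip": 0},{"dx": 0,"dy": 0,"dz": 0,"wx": 0.003,"wy": -0.019,"wz": -0.0555,"grip": 0},{"dx": 0,"dy": 0,"dz": 0,"wx": 0.003,"wy": -0.019,"wz": -0.0555,"grip": 0},{"dx": 0,"dy": 0,"dz": 0,"wx": 0,"wy": 0,"wz": 0,"grip": 0}])

```text
time_s: 8.07
position: [0.4887, 0.2063, 0.2861]
tcp_rot: [[0.925, 0.329, 0.19], [-0.178, -0.069, 0.982], [0.336, -0.942, -0.005]]
force: [-0.3, 0.3, -3.8]
opening: 0.133
```

```bash
python3 - <<'E'
from h import *
delta(bp(.040,-.067,.083+.010),TR);inbed()
snap('top','t2');snap('side','s2')
p=cv2.imread('pics/t2.png')[170:290,190:350];q=cv2.imread('pics/s2.png')[120:240,220:380]
cv2.imwrite('pics/c2.png',np.hstack([cv2.resize(i,None,fx=2.5,fy=2.5,interpolation=3) for i in(p,q)]))
E
```

```text
t 8.075 pos [0.4887 0.2063 0.2861] F [-0.3039  0.3329 -3.7989] open 0.1330496523473783
turn units [ 0.0031  0.0007 -0.0044] shift units now [-0.1764  2.6341  0.1091] shift after turn [-0.1946  2.6333  0.0961]
bed tcp [ 0.0478 -0.0708  0.1983]
```

View pics/c2.png

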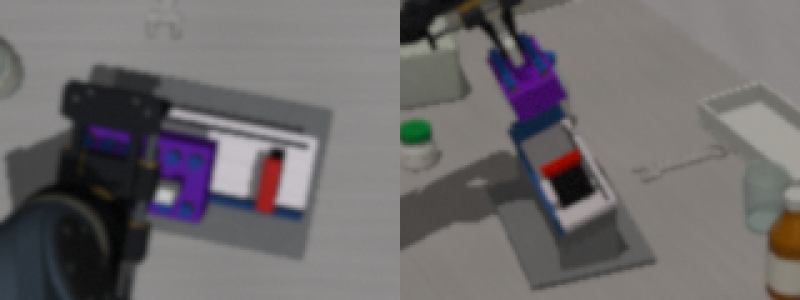

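The crops show the rack held over the cheek half of the bed, already tilted parallel to it, with the red cap clear of it. I'll lower it now.

drive_tool(commands=[{"dx": -0.09,"dy": 0.4,"dz": 0.05,"wx": 0.003,"wy": 0,"wz": -0.004,"grip": 0},{"dx": -0.09,"dy": 0.5,"dz": 0.05,"wx": 0,"wy": 0,"wz": 0,"grip": 0},{"dx": 0,"dy": 0.5,"dz": 0,"wx": 0,"wy": 0,"wz": 0,"grip": 0},{"dx": 0,"dy": 0.5,"dz": 0,"wx": 0,"wy": 0,"wz": 0,"grip": 0},{"dx": 0,"dy": 0.4,"dz": 0,"wx": 0,"wy": 0,"wz": 0,"grip": 0},{"dx": 0,"dy": 0.2,"dz": 0,"wx": 0,"wy": 0,"wz": 0,"grip": 0},{"dx": 0,"dy": 0,"dz": 0,"wx": 0,"wy": 0,"wz": 0,"grip": 0},{"dx": 0,"dy": 0,"dz": 0,"wx": 0,"wy": 0,"wz": 0,"grip": 0}])

```text
time_s: 9.18
position: [0.5202, 0.2055, 0.1928]
tcp_rot: [[0.92, 0.343, 0.19], [-0.179, -0.064, 0.982], [0.349, -0.937, 0.003]]
force: [1.2, -0.0, -2.9]
opening: 0.13
```

```bash
python3 - <<'E'
from h import *
delta(bp(.040,-.067,.083),TR);inbed()
E
```

```text
t 9.175 pos [0.5202 0.2055 0.1928] F [ 1.2266 -0.0178 -2.9442] open 0.13041070401311028
turn units [-0.0017 -0.0003  0.0045] shift units now [-0.1316  0.4236 -0.0332] shift after turn [-0.1286  0.4246 -0.032 ]
bed tcp [ 0.0451 -0.0657  0.1   ]
```

drive_tool(commands=[{"dx": -0.06,"dy": 0.15,"dz": 0,"wx": 0,"wy": 0,"wz": 0,"grip": 0},{"dx": 0,"dy": 0.1,"dz": 0,"wx": 0,"wy": 0,"wz": 0,"grip": 0},{"dx": 0,"dy": 0.05,"dz": 0,"wx": 0,"wy": 0,"wz": 0,"grip": 0},{"dx": 0,"dy": 0.03,"dz": 0,"wx": 0,"wy": 0,"wz": 0,"grip": 0},{"dx": 0,"dy": 0.03,"dz": 0,"wx": 0,"wy": 0,"wz": 0,"grip": 0},{"dx": 0,"dy": 0,"dz": 0,"wx": 0,"wy": 0,"wz": 0,"grip": 0}])

```text
time_s: 9.93
position: [0.5228, 0.2049, 0.178]
tcp_rot: [[0.92, 0.342, 0.19], [-0.179, -0.064, 0.982], [0.348, -0.937, 0.002]]
force: [-1.0, 0.7, -2.0]
opening: 0.136
```

```bash
python3 - <<'E'
from h import *
delta(bp(.040,-.067,.083),TR);inbed()
E
```

```text
t 9.925 pos [0.5228 0.2049 0.178 ] F [-1.0192  0.7409 -2.0486] open 0.13593580327010027
turn units [-0.0015 -0.0003  0.0041] shift units now [-0.064   0.0547 -0.03  ] shift after turn [-0.0637  0.0551 -0.0298]
bed tcp [ 0.0425 -0.0658  0.0852]
```

Near contact. I'll take small steps, and stop the sinking on a force change.

drive_tool(commands=[{"dx": 0,"dy": 0.03,"dz": 0,"wx": 0,"wy": 0,"wz": 0,"grip": 0},{"dx": 0,"dy": 0.03,"dz": 0,"wx": 0,"wy": 0,"wz": 0,"grip": 0},{"dx": 0,"dy": 0,"dz": 0,"wx": 0,"wy": 0,"wz": 0,"grip": 0}])

```text
time_s: 10.3
position: [0.5234, 0.2049, 0.1778]
tcp_rot: [[0.92, 0.344, 0.189], [-0.178, -0.064, 0.982], [0.35, -0.937, 0.003]]
force: [-6.7, -0.2, 12.2]
opening: 0.137
```

drive_tool(commands=[{"dx": 0,"dy": 0.03,"dz": 0,"wx": 0,"wy": 0,"wz": 0,"grip": 0},{"dx": 0,"dy": 0,"dz": 0,"wx": 0,"wy": 0,"wz": 0,"grip": 0}])

```text
time_s: 10.55
position: [0.5234, 0.2049, 0.1778]
tcp_rot: [[0.919, 0.345, 0.189], [-0.178, -0.064, 0.982], [0.351, -0.937, 0.003]]
force: [-12.0, 0.3, 21.7]
opening: 0.135
```

drive_tool(commands=[{"dx": 0,"dy": -0.06,"dz": 0,"wx": 0,"wy": 0,"wz": 0,"grip": 0},{"dx": -0.04,"dy": 0,"dz": 0,"wx": 0,"wy": 0,"wz": 0,"grip": 0},{"dx": -0.04,"dy": 0,"dz": 0,"wx": 0,"wy": 0,"wz": 0,"grip": 0},{"dx": 0,"dy": 0,"dz": 0,"wx": 0,"wy": 0,"wz": 0,"grip": 0}])

```text
time_s: 11.05
position: [0.5227, 0.2052, 0.1778]
tcp_rot: [[0.918, 0.348, 0.189], [-0.178, -0.064, 0.982], [0.353, -0.935, 0.003]]
force: [-1.0, -3.8, 9.4]
opening: 0.136
```

```bash
python3 - <<'E'
from h import *
delta(bp(.037,-.067,.083),TR);inbed();print('F bed',np.array(bot.read_state()['force'])@BR,bot.read_state()['moment'])
E
```

```text
t 11.05 pos [0.5227 0.2052 0.1778] F [-0.9608 -3.7901  9.3657] open 0.135975626055804
turn units [-0.0023  0.0001  0.0078] shift units now [-0.1343  0.0484 -0.0385] shift after turn [-0.1337  0.0502 -0.0383]
bed tcp [ 0.0423 -0.0655  0.085 ]
F bed [ 2.9933 -3.9036  8.8773] [-0.6487 -0.0043 -0.2323]
```

drive_tool(commands=[{"dx": -0.04,"dy": -0.03,"dz": 0,"wx": 0,"wy": 0,"wz": 0,"grip": 0},{"dx": -0.04,"dy": 0,"dz": 0,"wx": 0,"wy": 0,"wz": 0,"grip": 0},{"dx": -0.03,"dy": 0,"dz": 0,"wx": 0,"wy": 0,"wz": 0,"grip": 0},{"dx": 0,"dy": 0,"dz": 0,"wx": 0,"wy": 0,"wz": 0,"grip": 0}])

```text
time_s: 11.55
position: [0.5163, 0.2064, 0.1754]
tcp_rot: [[0.92, 0.343, 0.189], [-0.178, -0.064, 0.982], [0.349, -0.937, 0.003]]
force: [1.2, -1.0, -0.1]
opening: 0.136
```

```bash
python3 - <<'E'
from h import *
inbed();print('F bed',np.array(bot.read_state()['force'])@BR)
snap('wrist','w3')
snap('top','t3')
snap('side','s3')
p=cv2.imread('pics/t3.png')[170:290,190:350];q=cv2.imread('pics/s3.png')[140:230,250:370]
a=cv2.resize(p,(400,300),interpolation=3);b=cv2.resize(q,(400,300),interpolation=3)
cv2.imwrite('pics/c3.png',np.vstack([np.hstack([a,b]),cv2.resize(cv2.imread('pics/w3.png')[:240],(800,300))]))
E
```

```text
bed tcp [ 0.0354 -0.0656  0.085 ]
F bed [ 1.2615 -0.7944 -0.6059]
```

View pics/c3.png

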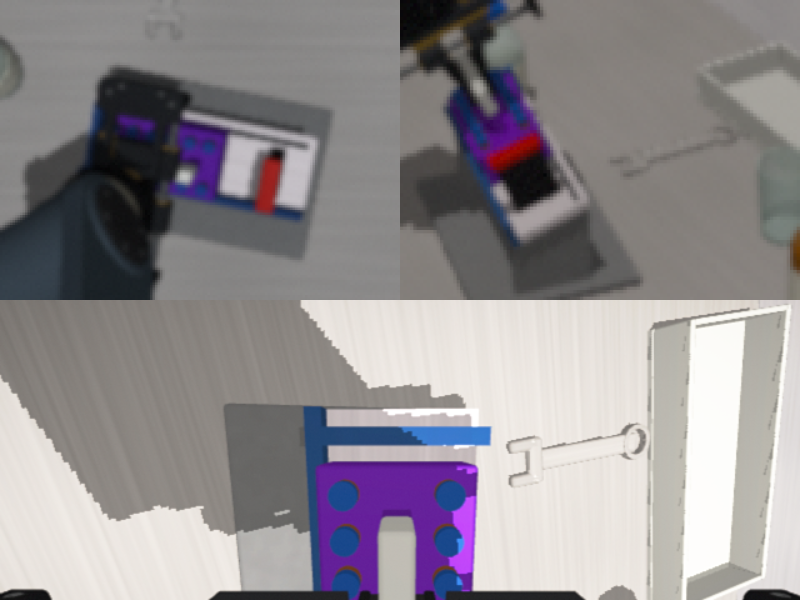

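The rack lies flat on the bed next to the lip, with a small gap to the cheek (wrist picture, rows 445–465). Its edges run parallel to the lip. I'll check with depth.

```bash
python3 - <<'E'
from h import *
p,W=cloud('w3');pi=p.astype(int);B=(W-BO)@BR
pur=(pi[...,0]>60)&(pi[...,2]>90)&(pi[...,1]<pi[...,0]*.75)&(abs(B[...,2]-.04)<.004)
blue=(pi[...,2]>60)&(pi[...,0]<70)&(pi[...,2]>pi[...,1]*1.4)
P=[1,5,50,95,99]
q=B[pur];print(len(q));print(np.percentile(q,P,axis=0).T)
l=[(B[r][pur[r]][:,0].min(),B[r][pur[r]][:,1].mean()) for r in range(400) if pur[r].sum()>20];l=np.array(l);print('left edge',np.median(l[:,0]),np.polyfit(l[:,1],l[:,0],1))
e=[(B[:,k][pur[:,k]][:,1].max(),B[:,k][pur[:,k]][:,0].mean()) for k in range(640) if pur[:,k].sum()>5];e=np.array(e);print('end',np.median(e[:,0]),np.polyfit(e[:,1],e[:,0],1))
lip=blue&(abs(B[...,2]-.018)<.003)&(B[...,0]<.005);print('lip x',np.percentile(B[lip][:,0],P))
ch=blue&(abs(B[...,2]-.032)<.003)&(B[...,1]>-.01);print('cheek y',np.percentile(B[ch][:,1],P))
p,W=cloud('t3');pi=p.astype(int);B=(W-BO)@BR;v,u=np.mgrid[:400,:640]
red=(u>215)&(u<325)&(v>195)&(v<275)&(pi[...,0]>120)&(pi[...,1]<60)&(B[...,2]>.05);print('red',np.percentile(B[red],P,axis=0).T)
E
```

```text
8016
[[ 0.0004  0.0022  0.0345  0.0667  0.0685]
 [-0.0686 -0.0606 -0.0289 -0.0093 -0.0079]
 [ 0.0385  0.0391  0.0402  0.0413  0.0419]]
left edge 0.00011256304039505002 [0.0018 0.0002]
end -0.00786847506544154 [-0.0006 -0.0079]
lip x [-0.0081 -0.0078 -0.0055 -0.001  -0.0002]
cheek y [0.0009 0.0009 0.0046 0.0077 0.0078]
red [[ 0.0121  0.0146  0.0385  0.0597  0.0619]
 [-0.189  -0.1884 -0.1816 -0.1749 -0.1741]
 [ 0.0667  0.0674  0.0706  0.0734  0.074 ]]
```

drive_tool(commands=[{"dx": 0,"dy": 0,"dz": 0.05,"wx": 0,"wy": 0,"wz": 0,"grip": 0},{"dx": 0,"dy": 0,"dz": 0.05,"wx": 0,"wy": 0,"wz": 0,"grip": 0},{"dx": 0,"dy": 0,"dz": 0.05,"wx": 0,"wy": 0,"wz": 0,"grip": 0},{"dx": 0,"dy": 0.01,"dz": 0,"wx": 0,"wy": 0,"wz": 0,"grip": 0},{"dx": 0,"dy": 0,"dz": 0,"wx": 0,"wy": 0,"wz": 0,"grip": 0}])

```text
time_s: 12.32
position: [0.5172, 0.2112, 0.1754]
tcp_rot: [[0.92, 0.342, 0.19], [-0.178, -0.065, 0.982], [0.348, -0.937, 0.001]]
force: [1.2, -5.3, 3.2]
opening: 0.134
```

drive_tool(commands=[{"dx": 0,"dy": 0,"dz": 0,"wx": 0,"wy": 0,"wz": 0,"grip": 16},{"dx": 0,"dy": 0,"dz": 0,"wx": 0,"wy": 0,"wz": 0,"grip": 25},{"dx": 0,"dy": 0,"dz": 0,"wx": 0,"wy": 0,"wz": 0,"grip": 40},{"dx": 0,"dy": 0,"dz": 0,"wx": 0,"wy": 0,"wz": 0,"grip": 40},{"dx": 0,"dy": -0.4,"dz": 0,"wx": 0,"wy": 0,"wz": 0,"grip": 40},{"dx": 0,"dy": -0.7,"dz": 0,"wx": 0,"wy": 0,"wz": 0,"grip": 40},{"dx": 0,"dy": -0.7,"dz": 0,"wx": 0,"wy": 0,"wz": 0,"grip": 20},{"dx": 0,"dy": -0.2,"dz": 0,"wx": 0,"wy": 0,"wz": 0,"grip": 0}])

```text
time_s: 13.32
position: [0.4897, 0.2177, 0.2524]
tcp_rot: [[0.919, 0.346, 0.189], [-0.178, -0.062, 0.982], [0.351, -0.936, 0.004]]
force: [-0.2, -0.1, -0.4]
opening: 0.314
```

```bash
python3 - <<'E'
from h import *
inbed();delta(bp(.035,-.225,.062),TR)
E
```

```text
bed tcp [ 0.0352 -0.0594  0.1671]
t 13.325 pos [0.4897 0.2177 0.2524] F [-0.1849 -0.0794 -0.3845] open 0.3142169481528693
turn units [-0.0028 -0.0003  0.0062] shift units now [-0.0295  2.6081 -4.1505] shift after turn [-0.0058  2.6268 -4.1388]
```

drive_tool(commands=[{"dx": 0,"dy": 0,"dz": -0.7,"wx": 0,"wy": 0,"wz": 0.006,"grip": 0},{"dx": 0,"dy": 0,"dz": -0.8,"wx": 0,"wy": 0,"wz": 0,"grip": 0},{"dx": 0,"dy": 0,"dz": -0.8,"wx": 0,"wy": 0,"wz": 0,"grip": 0},{"dx": 0,"dy": 0,"dz": -0.8,"wx": 0,"wy": 0,"wz": 0,"grip": 0},{"dx": 0,"dy": 0,"dz": -0.7,"wx": 0,"wy": 0,"wz": 0,"grip": 0},{"dx": 0,"dy": 0,"dz": -0.34,"wx": 0,"wy": 0,"wz": 0,"grip": 0},{"dx": 0,"dy": 0,"dz": 0,"wx": 0,"wy": 0,"wz": 0,"grip": 0}])

```text
time_s: 14.2
position: [0.4579, 0.0538, 0.2494]
tcp_rot: [[0.923, 0.333, 0.192], [-0.181, -0.063, 0.981], [0.338, -0.941, 0.002]]
force: [0.7, 0.4, -0.4]
opening: 0.005
```

drive_tool(commands=[{"dx": 0,"dy": 0.6,"dz": 0,"wx": 0,"wy": 0,"wz": 0,"grip": 0},{"dx": 0,"dy": 0.7,"dz": 0,"wx": 0,"wy": 0,"wz": 0,"grip": 0},{"dx": 0,"dy": 0.7,"dz": 0,"wx": 0,"wy": 0,"wz": 0,"grip": 0},{"dx": 0,"dy": 0.5,"dz": 0,"wx": 0,"wy": 0,"wz": 0,"grip": 0},{"dx": 0,"dy": 0.1,"dz": 0,"wx": 0,"wy": 0,"wz": 0,"grip": 0},{"dx": 0,"dy": 0,"dz": 0,"wx": 0,"wy": 0,"wz": 0,"grip": 0}])

```text
time_s: 14.95
position: [0.4929, 0.0486, 0.1517]
tcp_rot: [[0.924, 0.333, 0.189], [-0.178, -0.062, 0.982], [0.339, -0.941, 0.002]]
force: [-0.0, 0.5, 0.1]
opening: 0.008
```

```bash
python3 - <<'E'
from h import *
inbed();delta(bp(.035,-.215,.062),TR)
snap('wrist','w4');snap('top','t4');snap('side','s4')
p=cv2.imread('pics/t4.png')[170:290,190:350];q=cv2.imread('pics/s4.png')[140:230,250:370]
a=cv2.resize(p,(400,300),interpolation=3);b=cv2.resize(q,(400,300),interpolation=3)
cv2.imwrite('pics/c4.png',np.vstack([np.hstack([a,b]),cv2.resize(cv2.imread('pics/w4.png')[:240],(800,300))]))
E
```

```text
bed tcp [ 0.0339 -0.2249  0.0604]
t 14.95 pos [0.4929 0.0486 0.1517] F [-0.0261  0.5205  0.1108] open 0.007937421124095937
turn units [-0.0016  0.0002 -0.0023] shift units now [ 0.0282 -0.0402  0.2481] shift after turn [ 0.0283 -0.0408  0.248 ]
```

View pics/c4.png

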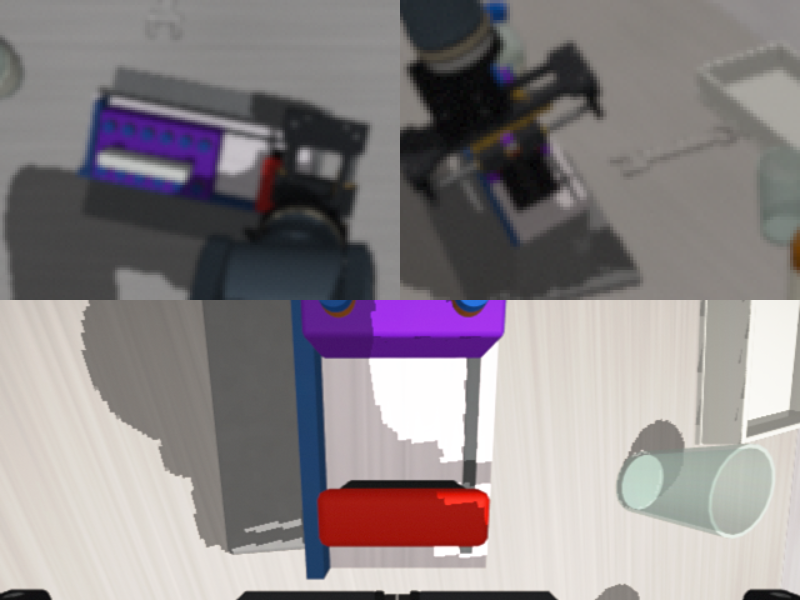

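The rack sits square against the lip. The clamp's red cap is at (405,515) in the wrist crop, and the closed fingers stand just behind it. I'll push along the bed's +y.

drive_tool(commands=[{"dx": 0,"dy": -0.15,"dz": 0.2,"wx": 0,"wy": 0,"wz": 0,"grip": 0},{"dx": 0,"dy": 0,"dz": 0.2,"wx": 0,"wy": 0,"wz": 0,"grip": 0},{"dx": 0,"dy": 0,"dz": 0.2,"wx": 0,"wy": 0,"wz": 0,"grip": 0},{"dx": 0,"dy": 0,"dz": 0.2,"wx": 0,"wy": 0,"wz": 0,"grip": 0},{"dx": 0,"dy": 0,"dz": 0.2,"wx": 0,"wy": 0,"wz": 0,"grip": 0},{"dx": 0,"dy": 0,"dz": 0.2,"wx": 0,"wy": 0,"wz": 0,"grip": 0},{"dx": 0,"dy": 0,"dz": 0.2,"wx": 0,"wy": 0,"wz": 0,"grip": 0},{"dx": 0,"dy": 0,"dz": 0.1,"wx": 0,"wy": 0,"wz": 0,"grip": 0}])

```text
time_s: 16.1
position: [0.5024, 0.108, 0.1575]
tcp_rot: [[0.924, 0.333, 0.189], [-0.179, -0.062, 0.982], [0.339, -0.941, 0.002]]
force: [-0.4, -2.6, 1.4]
opening: 0.007
```

```bash
python3 - <<'E'
from h import *
inbed();print('F bed',np.array(bot.read_state()['force'])@BR)
E
```

```text
bed tcp [ 0.034  -0.1648  0.0665]
F bed [ 0.5675 -2.6158  1.3228]
```

drive_tool(commands=[{"dx": 0,"dy": 0,"dz": 0.1,"wx": 0,"wy": 0,"wz": 0,"grip": 0},{"dx": 0,"dy": 0,"dz": 0.1,"wx": 0,"wy": 0,"wz": 0,"grip": 0},{"dx": 0,"dy": 0,"dz": 0.07,"wx": 0,"wy": 0,"wz": 0,"grip": 0},{"dx": 0,"dy": 0,"dz": 0.07,"wx": 0,"wy": 0,"wz": 0,"grip": 0},{"dx": 0,"dy": 0,"dz": 0.05,"wx": 0,"wy": 0,"wz": 0,"grip": 0}])

```text
time_s: 16.73
position: [0.5053, 0.1228, 0.1575]
tcp_rot: [[0.924, 0.333, 0.19], [-0.179, -0.062, 0.982], [0.339, -0.941, 0.002]]
force: [0.4, -1.9, -0.1]
opening: 0.002
```

drive_tool(commands=[{"dx": 0,"dy": 0,"dz": 0.04,"wx": 0,"wy": 0,"wz": 0,"grip": 0},{"dx": 0,"dy": 0,"dz": 0,"wx": 0,"wy": 0,"wz": 0,"grip": 0}])

```text
time_s: 16.98
position: [0.5055, 0.1244, 0.1575]
tcp_rot: [[0.924, 0.333, 0.189], [-0.179, -0.062, 0.982], [0.339, -0.941, 0.002]]
force: [0.7, -0.5, 0.0]
opening: 0.006
```

drive_tool(commands=[{"dx": 0,"dy": 0,"dz": 0.04,"wx": 0,"wy": 0,"wz": 0,"grip": 0},{"dx": 0,"dy": 0,"dz": 0,"wx": 0,"wy": 0,"wz": 0,"grip": 0}])

```text
time_s: 17.23
position: [0.5058, 0.1257, 0.1575]
tcp_rot: [[0.924, 0.333, 0.19], [-0.179, -0.062, 0.982], [0.339, -0.941, 0.002]]
force: [1.4, -3.1, 0.1]
opening: 0.003
```

```bash
python3 - <<'E'
from h import *
inbed();print('F bed',np.array(bot.read_state()['force'])@BR)
E
```

```text
bed tcp [ 0.034  -0.1468  0.0665]
F bed [ 1.9085 -2.7873 -0.5883]
```

drive_tool(commands=[{"dx": 0,"dy": 0,"dz": 0.04,"wx": 0,"wy": 0,"wz": 0,"grip": 0},{"dx": 0,"dy": 0,"dz": 0.04,"wx": 0,"wy": 0,"wz": 0,"grip": 0},{"dx": 0,"dy": 0,"dz": 0,"wx": 0,"wy": 0,"wz": 0,"grip": 0}])

```text
time_s: 17.6
position: [0.5061, 0.1275, 0.1575]
tcp_rot: [[0.924, 0.331, 0.19], [-0.179, -0.065, 0.982], [0.338, -0.941, -0.0]]
force: [0.1, -10.9, 1.7]
opening: 0.002
```

drive_tool(commands=[{"dx": 0,"dy": 0,"dz": 0.04,"wx": 0,"wy": 0,"wz": 0,"grip": 0},{"dx": 0,"dy": 0,"dz": 0,"wx": 0,"wy": 0,"wz": 0,"grip": 0}])

```text
time_s: 17.85
position: [0.5061, 0.1277, 0.1575]
tcp_rot: [[0.925, 0.33, 0.19], [-0.178, -0.067, 0.982], [0.336, -0.942, -0.003]]
force: [0.0, -19.7, 3.0]
opening: 0.008
```

```bash
python3 - <<'E'
from h import *
inbed();print('F bed',np.array(bot.read_state()['force'])@BR)
E
```

```text
bed tcp [ 0.0339 -0.1448  0.0665]
F bed [  4.5848 -19.3311   1.5256]
```

The force rose to about 20 N with no further travel, at the predicted place, so it's snug. I'll back off, retreat and check.

drive_tool(commands=[{"dx": 0,"dy": 0,"dz": -0.15,"wx": 0,"wy": 0,"wz": 0,"grip": 0},{"dx": 0,"dy": 0,"dz": -0.3,"wx": 0,"wy": 0,"wz": 0,"grip": 0},{"dx": 0,"dy": 0,"dz": -0.5,"wx": 0,"wy": 0,"wz": 0,"grip": 0},{"dx": 0,"dy": -0.5,"dz": -0.3,"wx": 0,"wy": 0,"wz": 0,"grip": 0},{"dx": 0,"dy": -0.8,"dz": -0.5,"wx": 0,"wy": 0,"wz": 0,"grip": 0},{"dx": 0,"dy": -0.8,"dz": -0.8,"wx": 0,"wy": 0,"wz": 0,"grip": 0},{"dx": 0,"dy": -0.6,"dz": -0.8,"wx": 0,"wy": 0,"wz": 0,"grip": 0},{"dx": 0,"dy": 0,"dz": 0,"wx": 0,"wy": 0,"wz": 0,"grip": 0}])

```text
time_s: 18.85
position: [0.4457, 0.0047, 0.2606]
tcp_rot: [[0.921, 0.337, 0.193], [-0.182, -0.064, 0.981], [0.343, -0.939, 0.003]]
force: [1.3, 0.6, -0.1]
opening: 0.004
```

```bash
python3 - <<'E'
from h import *
inbed();snap('top','t5');snap('wrist','w5')
for fn in('t5','w5'):
    p,W=cloud(fn);pi=p.astype(int);B=(W-BO)@BR;P=[1,5,50,95,99]
    near=(abs(B[...,0]-.035)<.06)&(abs(B[...,1]+.1)<.13)
    pur=near&(pi[...,0]>45)&(pi[...,2]>80)&(pi[...,1]<pi[...,0]*.75)&(abs(B[...,2]-.04)<.004)
    red=near&(pi[...,0]>100)&(pi[...,1]<60)&(pi[...,2]<60)&(B[...,2]>.06)
    blue=near&(pi[...,2]>60)&(pi[...,0]<70)&(pi[...,2]>pi[...,1]*1.4)
    for n,m in(('purple',pur),('red',red),('cheek',blue&(abs(B[...,2]-.032)<.003)&(B[...,1]>-.01)),('lip',blue&(abs(B[...,2]-.018)<.003)&(B[...,0]<.006))):
        if m.sum()>5: print(fn,n,m.sum(),np.percentile(B[m],P,axis=0).T.tolist().__repr__() if 0 else '\n',np.percentile(B[m],P,axis=0).T)
a=cv2.resize(cv2.imread('pics/t5.png')[130:290,190:490],(800,427),interpolation=3);b=cv2.resize(cv2.imread('pics/w5.png')[:240],(460,173))
cv2.imwrite('pics/c5.png',np.vstack([a,np.pad(b,((0,0),(0,340),(0,0)))]))
E
```

```text
bed tcp [ 0.0354 -0.2769  0.1757]
t5 purple 578 
 [[ 0.0024  0.0046  0.0466  0.0696  0.0705]
 [-0.1162 -0.1118 -0.0606 -0.0058 -0.0015]
 [ 0.0365  0.0376  0.0403  0.0431  0.0437]]
t5 red 138 
 [[ 0.0129  0.0152  0.0374  0.061   0.0624]
 [-0.1353 -0.1349 -0.1277 -0.1208 -0.1195]
 [ 0.065   0.0669  0.0702  0.0736  0.0744]]
t5 cheek 41 
 [[0.001  0.0029 0.0359 0.0724 0.0751]
 [0.0013 0.0024 0.0043 0.0068 0.0073]
 [0.0295 0.03   0.0325 0.0341 0.0347]]
t5 lip 8 
 [[-0.0073 -0.007  -0.0061 -0.0026 -0.0018]
 [-0.1113 -0.1106 -0.0271  0.0136  0.0136]
 [ 0.0165  0.0165  0.0183  0.0198  0.0202]]
w5 lip 1266 
 [[-0.008  -0.0077 -0.0039 -0.0002 -0.    ]
 [-0.2158 -0.2117 -0.167  -0.1272 -0.1239]
 [ 0.0158  0.0165  0.0179  0.0191  0.0196]]
```

View pics/c5.png

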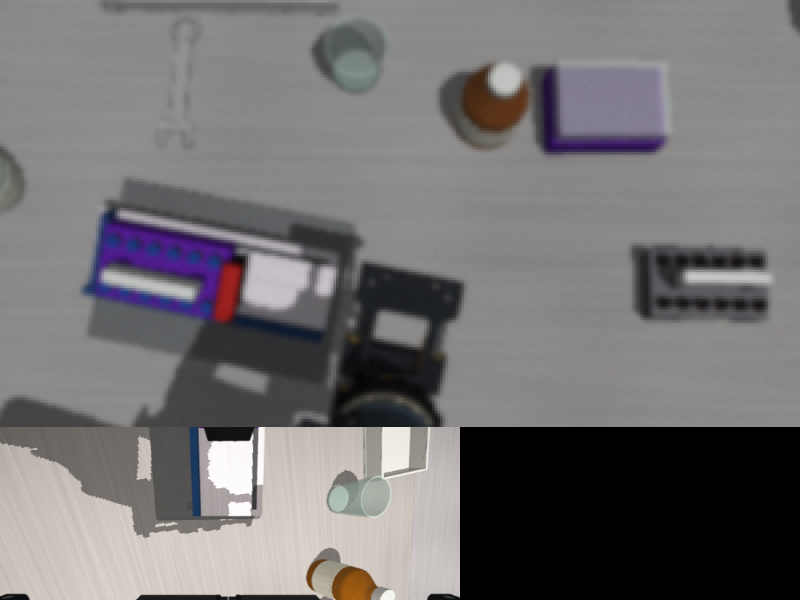

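The rack lies flat between the cheek and the clamp, with its long side on the lip and no gap to the red cap (228,290). The grey rack and the other bystanders in view haven't moved, and the robot is clear. Handing in.

```bash
python3 -c "
from h import *
print(workorder.hand_in(), bot.read_state()['time_s'])"
```

```text
the job is handed in; nothing more can be done
the job is handed in; nothing more can be done
```

The purple rack is loaded and clamped on the cradle, and the job is handed in; the last clock reading before that was about 19 s, of the 48 s allowed. I gripped the rack by its handle, tilted it 20° and lowered it onto the bed. I then slid it against the lip and near the cheek, let go, and pushed the clamp with closed fingers until the force rose to about 20 N without further travel.

- **Rack position:** the last top-camera check, good to about 2 mm, put the rack's sides at bed x of about 1 to 70 mm. Its cheek end is within about 1.5 mm of the cheek, and its top face is 40 mm above the bed, so it lies flat.
- **Squareness:** the rack was square to within 0.002 rad while still held. After clamping I judged it by eye only.
- **Clamp:** its travel worked out at about 0.060 m from the red cap's position, with no visible gap to the rack.
- **Surroundings:** the gripper was well clear and read near-zero force. The grey rack, amber bottle, tip box, beaker and wrench looked unmoved; the solvent bottle and septa jar were not fully in the last picture.
- **Setbacks:** the first two move calls were refused for missing keys, with nothing moved. On set-down the press on the bed briefly reached about 25 N, more than I intended, and I backed it off at once. The two cameras disagreed by about 3 mm on the lip's position, so I used the average, and the later close view agreed with it.

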